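Hang the mixing paddle back on the crowded rack

TASK

Take the mixing paddle out of its grey caddy and hang it by its hook over the rack's rail, upright and facing the robot like the others, in a gap between the middle tool and one of its neighbours where it fits. The rail is clamped at a different height each time, so feel for it: lower the paddle gently until the rail carries it, and only then let go. Do not knock the hanging tools, press hard on the rack, or push the bottles, jars and cans about.

Things in the scene. Friction and masses are not known exactly. Their poses are not given: they have to be found in the camera images.
- paddle: mixing paddle, 0.13 to 0.25 kg, 205 mm tall, standing upright in the caddy. Origin: middle of its blade's lower edge; z up along the shaft, x towards the hook on its back, y across the blade. Steel blade 46 mm wide (y), 4 mm thick, z = 0 to 70 mm; shaft 10 mm (x) by 12 mm (y) above it
- paddle_grip (a point): point to grip on the paddle's white plastic handle, at x = 0, y = 0, z = 182 mm in the paddle's frame. The handle is 14 mm (x) by 22 mm (y) and spans z = 145 to 205 mm
- paddle_hook (a point): middle of the seat (flat underside) of the paddle's hook: x = 14, y = 0, z = 140 mm in the paddle's frame; the rail's top lies here when it hangs. The hook is 18 mm wide (y), its top at z = 147 mm, and opens downward: its mouth spans x = 5 (shaft) to 23 mm; the bill behind spans x = 23 to 28 mm and reaches down to z = 122 mm
- caddy: grey plastic block 80 x 90 x 65 mm (x, y, z) on a 100 x 110 mm foot, fixed to the bench, with a slot in its top, 8 mm (x) by 52 mm (y) and 55 mm deep, in which the paddle stands, its lower edge 10 mm above the bench. Origin: centre of its underside, on the bench
- rack: hanging rack, fixed. A level round steel rail, 12 mm in diameter, runs along y at rack x = 0, clamped at a height that changes and is not reported: its top is 176 to 216 mm above the bench. 45 mm below it is an 8 mm bar, fronts flush, on which hung shafts lean. Origin: on the bench below the rail's middle; x points away from the robot, y left along the rail
- rack_post (a point): foot of the rack's left column, on the bench at rack x = 0, y = 163 mm. This column and its twin at y = -163 mm are 12 mm square and 225 mm tall, with 24 mm clamps holding the rail; the base plate is 10 mm thick and spans rack x = -45 to 65 mm, y = -175 to 175 mm
- hook_left (a joint): place of the left hanging tool along the rail (m): its middle is at rack y = 0.106 m plus this value. It has a hook and handle like the paddle's, its shaft 14 mm in front of the rail's axis (rack x = -14 mm), its handle's top 65 mm above the rail's top; its widest part is a 46 mm wide disc, centred 90 mm below the rail's top
- hook_mid (a joint): place of the middle hanging tool along the rail (m): its middle is at rack y = 0 plus this value. Hung like the left one; its widest part is a 46 mm wide three-tined fork, 70 to 135 mm below the rail's top. The gaps on its two sides differ: only the wider one surely has room for the paddle
- hook_right (a joint): place of the right hanging tool along the rail (m): its middle is at rack y = -0.106 m plus this value. Hung like the left one; its widest part is a 46 mm wide scoop, 70 to 132 mm below the rail's top, standing 16 mm forward of its shaft's axis
- sway_left (a joint): sideways rocking of the left hanging tool about the rail, rad; 0 when it hangs at rest; very easily moved
- sway_mid (a joint): the same for the middle hanging tool
- sway_right (a joint): the same for the right hanging tool
- jar: bystander: small closed amber glass jar, 64 mm wide, about 70 mm tall, standing on the grey balance to the left. Origin: centre of its underside
- reagent: bystander: amber bottle, 64 mm wide, 150 mm tall, on the bench right of the rack. Origin: centre of its underside
- can: bystander: plain metal can, 66 mm wide, 100 mm tall, on the bench in front of the rack to the left. Origin: centre of its underside
Not all that is in view belongs to the job. Of the things like the caddy, leave any that is pink; of the rest the larger one is meant.

How it is judged (in metres and radians):
On the way, in this order (a step that is already met when the one before it is completed fails the run):
1. the paddle is lifted clear out of the caddy, held in the fingers (z of paddle in the frame of caddy above 0.07 m and contact force between the fingers and paddle above 0.5 N), for 0.2 s.
2. the paddle's hook sits over the rail and the rail carries load while the fingers still hold the paddle (x of paddle_hook in the frame of rack between -0.006 and 0.006 m and y of paddle_hook in the frame of rack between -0.09 and 0.09 m and z of paddle_hook in the frame of rack above 0.16 m and contact force between paddle and rack above 0.5 N and contact force between the fingers and paddle above 0.5 N), for 0.1 s.
At the end, for the whole second after the job is handed in: The paddle hangs at rest on the rail, let go: its hook's seat within 6 mm of the rail's axis seen from above, within 90 mm of the rack's middle along the rail, the rack carrying it, upright within 0.12 rad and facing like the rack within 0.12 rad (x of paddle_hook in the frame of rack between -0.006 and 0.006 m and y of paddle_hook in the frame of rack between -0.09 and 0.09 m and z of paddle_hook in the frame of rack above 0.16 m and contact force between paddle and rack above 0.5 N and angle between paddle's own z axis and vertical below 0.12 rad and angle between the x axis of paddle and the x axis of rack, either way round below 0.12 rad and linear speed of paddle below 0.02 m/s and angular speed of paddle below 0.2 rad/s); the robot touches nothing.
It fails at once if a hanging tool is knocked: it rocks sideways by more than 0.08 rad (value of joint any of sway_left, sway_mid, sway_right above 0.08 rad or value of joint any of sway_left, sway_mid, sway_right below -0.08 rad).
It fails at once if the paddle is pressed or dropped on the rack with more than 30 N (contact force between paddle and rack above 30 N).
It fails at once if the robot bears on the rack or the hanging tools with more than 15 N (contact force between any of the arm, the fingers and rack above 15 N).
It fails at once if the jar, the bottle or the can is pushed out of its place by more than 15 mm (distance of any of jar, reagent, can from where it was at the start of the episode above 0.015 m).
It also fails if it takes over 48 s, if anything falls off the work surface, if the arm or the gripper's body presses on something with over 40 N, if the wrist force passes 120 N, or if a joint passes its speed limit or range.

ROBOT

A 6-joint arm with a two-finger parallel gripper is mounted at the origin on the work surface. World frame = base frame: x ahead of the robot, y to its left, z up, the work surface at z = 0. Lengths are in mm, angles in degrees, forces in N, time in s.
With the tool pointing down it reaches from about 200 to 875 mm from the base axis. Payload 3.4 kg.
Tool frame: the origin (TCP) lies on the centre line of the jaws, within the pads' length; the fingertips stand 19 mm ahead of it and the grasp point (between the pads) is the TCP; z points along the fingers, y is the direction in which the jaws open and shut (so a half turn about z gives the same grasp; the last joint's range is limited). The gripper opens to 94 mm and grips with 3 to 60 N. Pads are 16 mm wide; open, the fingers measure 119 mm over their backs; the gripper's body (75 mm by 177 mm) begins 78 mm behind the grasp point.
Start: joints at [-81.761, 15.808, 86.224, -0, 77.962, -6.933], TCP at [150.484, -554.994, 224.493] pointing down, gripper open.
Joint ranges: [-165.64, 165.64], [-43.16, 119.46], [12.63, 154.43], [-67.54, 247.53], [6.08, 155.33], [-154.97, 154.97]. Speed limits (degrees/s): [147.25, 147.25, 180, 180, 180, 180].

INTERFACE

Orientations are given as [roll, pitch, yaw] about the fixed x, y, z axes, in that order (R = Rz(yaw) Ry(pitch) Rx(roll)).
In Python, from station import arm, cams gives the robot as it stands.
- The arm moves only by the tool servo_tool, never from a script. Its arguments are lists of equal length, an entry for each row: "offset": the shift along the tool's x, y, z in mm, a list of three; "twist": the turn about the tool's z in rad; "hand": the opening in per cent of the stroke, from 0 (shut) to 100 (fully open). In form: {"offset": [[x, y, z], ...], "twist": [twist, ...], "hand": [hand, ...]}. A call has exactly 10 rows; each row shifts and turns the commanded pose from where the row before left it, along the tool's axes as they then stand; what a row does not reach is not made up. A row lasts 1/10 s, in which the tool goes at most 50 mm and 8.59 degrees, less where a joint would pass 70% of its speed; a pose out of reach is approached as far as the arm can. A call with a gripper value outside its range is refused whole. The fingers move at their own pace and stop on an object; "squeeze" is the grip in N (left out, the last holds). Time passes only in rows, so rows that do not move let the fingers close, or fill a call up. It gives the time, the measured TCP pose, the force and the opening at its end, in the units of the state.
- arm.read_state(): the state, without advancing time (a new reading comes with each control period).
- cams.grab_frame(name): name is "scene" or "top"; returns a dict with "color" (384x512x3 uint8, red, green, blue), "intrinsics" (3x3 intrinsics, pixels), "eye" and "attitude" of the camera in the world. Camera axes: x right, y down, z forward; pixel columns grow to the right and rows downward; lengths in mm; the calibration is good to about 2 mm. A picture is of the moment at which its call begins. There is no depth.
- arm.job_done(): hands the job in, once; it reports no verdict.
The state is a dict: "clock": time; "joints": joint angles; "joint_vel": joint speeds; "joint_torque": joint torques, N m; "tcp_pos": TCP position; "ee_rot": TCP orientation; "wrist_force": force on the tool from outside, world axes, zero at the start; "ft_torque": the same for the moment, N m; "width": opening from 0.0 (shut) to 1.0 (fully open).
Only numpy, scipy, OpenCV 4.12 (cv2) and the standard library are available. Lean on these libraries where they do the work, as an engineer would, in place of code of your own. Each camera call takes 0.05 s, during which the arm holds its last target.

## Working session

There is one attempt and no reset: what is moved stays moved. The work goes in short steps, Python scripts to look and compute and a tool call to move; the robot and the scene stay as the last step left them, time stands still between calls to the robot, and variables do not carry over. Pictures are saved under pics/ and viewed, and the job is handed in when it is done.

Besides the shell and the picture viewer there is one more tool, called as name(argument=value, ...), one argument or row to a line, values as JSON. servo_tool: Moves the arm, as the interface text tells. Its arguments: {"type":"object","properties":{"offset":{"type":"array"},"twist":{"type":"array"},"hand":{"type":"array"},"squeeze":{"type":"number"}},"required":["offset","twist","hand"]}

```bash
ls; mkdir -p pics
python3 - <<'E'
from station import arm,cams
import cv2,json,numpy as np
for n in("scene","top"):
    f=cams.grab_frame(n)
    cv2.imwrite(f"pics/{n}0.png",cv2.resize(f["color"][:,:,::-1],None,fx=1.5,fy=1.5,interpolation=cv2.INTER_CUBIC))
    np.savez(f"pics/{n}0.npz",**f)
    print(n,f["intrinsics"],f["eye"],f["attitude"])
print(arm.read_state())
E
```

```text
pics
scene [[428.26771781   0.         258.07929904]
 [  0.         428.26771781 192.5667544 ]
 [  0.           0.           1.        ]] [1370.67991158  361.60772942 1104.03037431] [-137.98946772   -0.65412713  108.92832207]
top [[419.37210618   0.         259.39667906]
 [  0.         419.37210618 191.29482784]
 [  0.           0.           1.        ]] [ 302.00457063   85.64928531 1370.09367638] [-169.81134417    0.89747245  -90.8760856 ]
{'clock': 0.1, 'joints': array([-8.17610637e+01,  1.58423367e+01,  8.62863264e+01,  8.39567553e-04,
        7.79637571e+01, -6.93217481e+00]), 'joint_vel': array([ 0.10046092, -0.07844134, -0.13978951,  0.06779605,  0.01578528,
        0.06939551]), 'joint_torque': array([ 1.20618075e-03, -4.05456054e+01, -2.37779886e+01,  7.04953261e-02,
        2.98880890e-02, -4.39561757e-05]), 'tcp_pos': array([ 150.41576746, -554.48132041,  223.71918333]), 'ee_rot': array([-1.79908354e+02, -1.19694208e-02,  1.51709258e+01]), 'wrist_force': array([ 0.24746279, -0.2525252 ,  1.11911826]), 'ft_torque': array([-0.01267324,  0.00980902,  0.00351949]), 'width': 0.9993378562266182}
```

View pics/scene0.png

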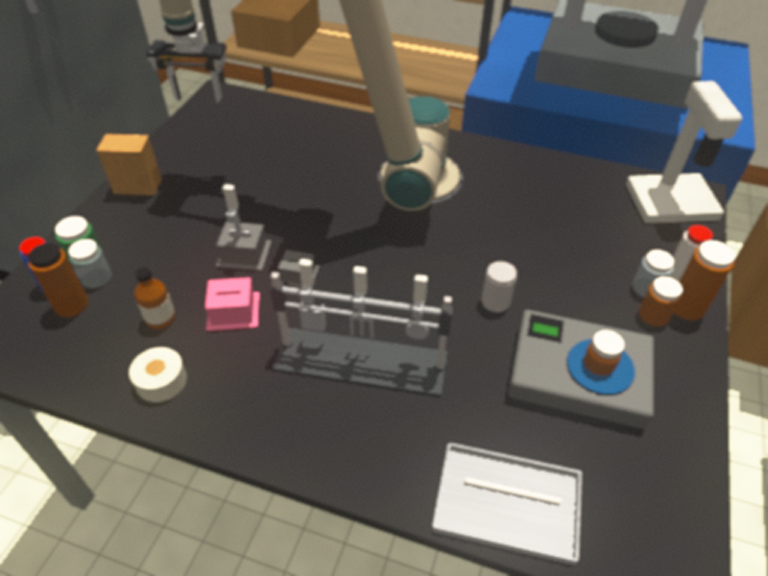

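View pics/top0.png

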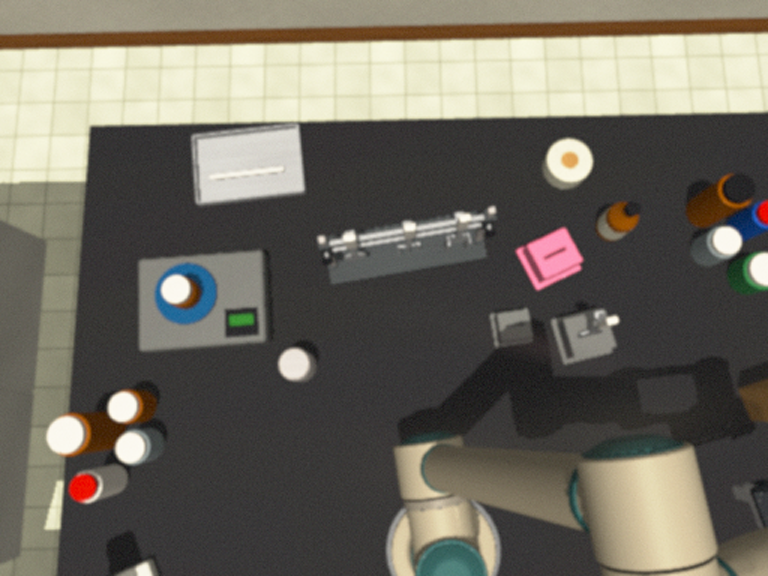

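Caddy candidates: pink block (top 549,257; excluded), small grey block (top 511,327; empty), larger grey block (top 584,334; scene 240,240) with the white-handled paddle in it. The last fits the description. I'll confirm with enlarged crops, plus a crop of the rack.

Run:
```python
import cv2,numpy as np
t=np.load("pics/top0.npz")["color"][:,:,::-1]; s=np.load("pics/scene0.npz")["color"][:,:,::-1]
def crop(im,u0,v0,w,h,k,n): cv2.imwrite(n,cv2.resize(im[v0:v0+h,u0:u0+w],None,fx=k,fy=k,interpolation=cv2.INTER_CUBIC))
a=cv2.resize(t[195:250,320:420],(800,440),interpolation=cv2.INTER_CUBIC)
cv2.imwrite("pics/c1.png",a)
crop(t,205,130,130,65,6,"pics/c2.png")
crop(s,130,110,80,75,7,"pics/c3.png")
crop(s,175,165,130,100,6,"pics/c4.png")
```

```text
(no output)
```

View pics/c1.png

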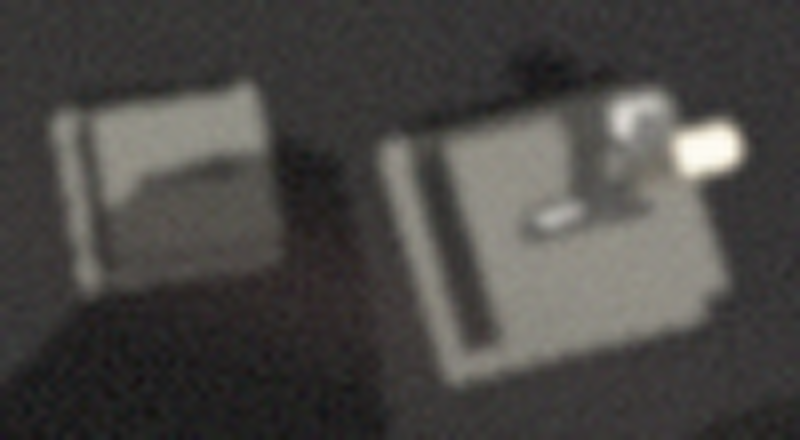

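View pics/c2.png

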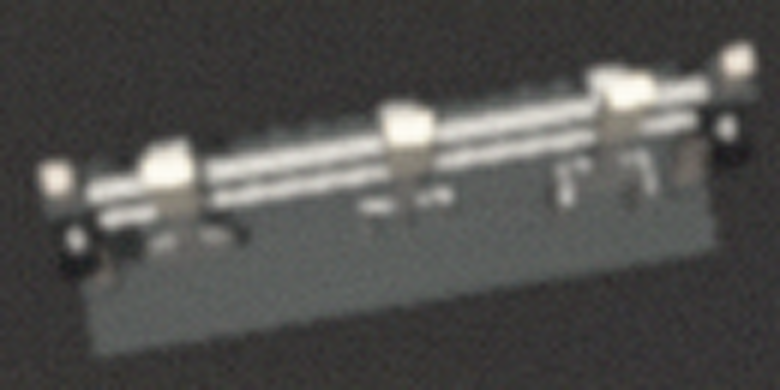

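View pics/c3.png

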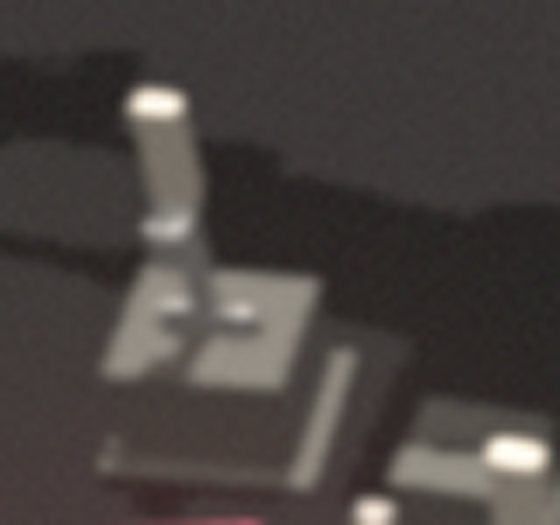

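View pics/c4.png

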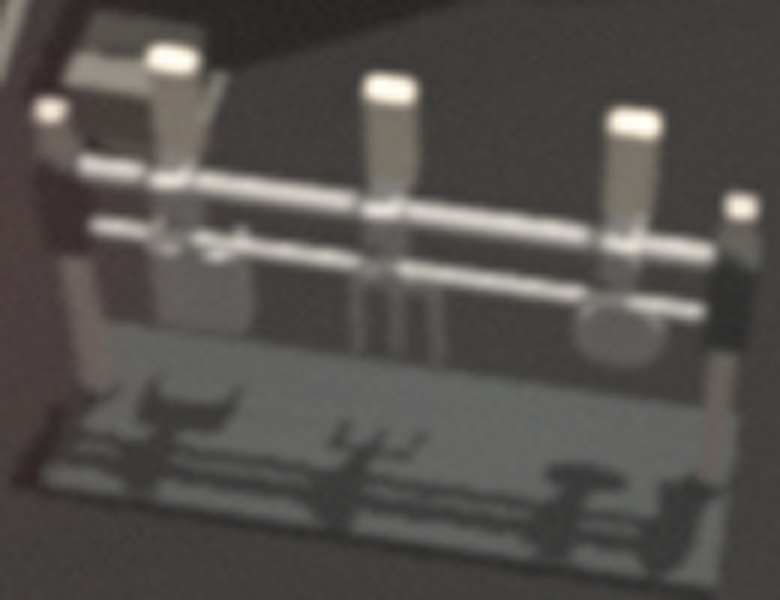

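```bash
cat > h.py <<'E'
import numpy as np,cv2
from scipy.spatial.transform import Rotation as R
class C:
    def __init__(s,f):
        s.im=f["color"];s.K=np.array(f["intrinsics"]);s.e=np.array(f["eye"]);s.R=R.from_euler("xyz",f["attitude"],degrees=True).as_matrix()
    def ray(s,p): 
        d=s.R@np.linalg.inv(s.K)@np.array([p[0],p[1],1.]);return d/np.linalg.norm(d)
    def plane(s,p,z): d=s.ray(p);return s.e+d*(z-s.e[2])/d[2]
    def proj(s,X):
        q=s.K@(s.R.T@(np.array(X)-s.e));return q[:2]/q[2]
    def blob(s,p,thr=190,r=7):
        u,v=int(round(p[0])),int(round(p[1]))
        g=s.im.min(axis=2).astype(float)
        m=np.zeros(g.shape,bool);m[v-r:v+r+1,u-r:u+r+1]=1
        m&=g>thr
        n,l=cv2.connectedComponents(m.astype(np.uint8))
        yy,xx=np.nonzero(m);k=np.argmin((xx-p[0])**2+(yy-p[1])**2);lab=l[yy[k],xx[k]]
        yy,xx=np.nonzero(l==lab);w=g[yy,xx]-thr+10
        return np.array([(xx*w).sum()/w.sum(),(yy*w).sum()/w.sum()]),len(xx)
def tri(a,pa,b,pb):
    d1,d2=a.ray(pa),b.ray(pb)
    t=np.linalg.lstsq(np.c_[d1,-d2],b.e-a.e,rcond=None)[0]
    x,y=a.e+t[0]*d1,b.e+t[1]*d2
    return (x+y)/2,np.linalg.norm(x-y)
E
python3 - <<'E'
from h import *
T=C(np.load("pics/top0.npz"));S=C(np.load("pics/scene0.npz"))
c2=lambda u,v:(205+u/6-.4,130+v/6-.4); c4=lambda u,v:(175+u/6-.4,165+v/6-.4)
pts={"postL":(c2(57,178),c4(741,206)),"postR":(c2(737,62),c4(50,108)),
"hL":(c2(167,165),c4(635,123)),"hM":(c2(408,127),c4(390,88)),"hR":(c2(630,90),c4(172,58)),
"pad":((320+709/8-.4,195+149/8-.4),(130+157/7-.4,110+103/7-.4)),
"can":((197,242),(334,179))}
for k,(a,b) in pts.items():
    for thr in(150,200):
        r=16 if k=="can" else 6
        pa,na=T.blob(a,thr,r);pb,nb=S.blob(b,thr,r)
        X,e=tri(T,pa,S,pb);print(k,thr,pa.round(2),na,pb.round(2),nb,X.round(1),round(e,1))
    if "post" in k: print("  plane225",T.plane(pa,225).round(1),S.plane(pb,225).round(1))
E
```

```text
postL 150 [213.96 159.37] 16 [298.07 199.08] 16 [602.6 225.9 223.2] 2.8
postL 200 [213.85 159.39] 5 [298.12 199.17] 6 [602.6 226.2 222.9] 3.0
  plane225 [601.7 227.4 225. ] [604.8 225.1 225. ]
postR 150 [327.55 139.66] 15 [182.96 182.92] 13 [653.7 -95.9 224.2] 2.3
postR 200 [327.55 139.58] 4 [182.93 183.  ] 3 [654.  -95.9 224.2] 2.3
  plane225 [653.3 -94.7 225. ] [654.8 -96.7 225. ]
hL 150 [231.76 158.05] 68 [280.45 185.07] 37 [597.2 172.7 254.8] 3.6
hL 200 [232.31 157.93] 38 [280.43 184.99] 19 [597.3 171.9 254.9] 2.2
hM 150 [272.71 151.11] 72 [239.51 179.43] 31 [614.7  60.3 254.7] 3.0
hM 200 [272.78 151.  ] 33 [239.48 179.34] 20 [614.9  60.2 255.2] 2.8
hR 150 [309.38 144.66] 73 [203.12 174.42] 35 [631.  -40.9 255.3] 3.1
hR 200 [309.18 144.67] 37 [203.09 174.34] 21 [631.  -40.7 255.6] 3.8
pad 150 [407.74 213.28] 44 [151.96 124.41] 24 [ 441.6 -309.5  213.4] 3.0
pad 200 [407.88 213.26] 28 [152.   124.46] 10 [ 441.6 -309.7  213.2] 2.4
can 150 [195.55 242.43] 332 [334.29 180.77] 207 [377.6 296.4  97.9] 2.3
can 200 [195.47 242.52] 265 [334.4  180.69] 158 [377.3 296.6  98.1] 2.2
```

Confirmed: the larger grey caddy (crop centre ≈ top 390,222) holds the paddle, its hook facing away from the robot. Next I need the caddy pose and the paddle yaw and tilt.

Run:
```python
from h import *
T=C(np.load("pics/top0.npz"));S=C(np.load("pics/scene0.npz"))
# rectify top view onto z=65, 0.5mm/px, x up / y left, centred around caddy
def rect(Cm,z,cx,cy,n,half,k):
    # dst px (i,j)-> world
    q=np.array([[cx+half,cy+half],[cx+half,cy-half],[cx-half,cy-half],[cx-half,cy+half]],float)
    src=np.array([Cm.proj([a,b,z]) for a,b in q],np.float32)
    N=int(2*half*k);dst=np.array([[0,0],[N,0],[N,N],[0,N]],np.float32)
    im=cv2.warpPerspective(Cm.im[:,:,::-1],cv2.getPerspectiveTransform(src,dst),(N,N),flags=cv2.INTER_CUBIC)
    for i in range(0,N,int(20*k)): cv2.line(im,(i,0),(i,6),(0,255,255));cv2.line(im,(0,i),(6,i),(0,255,255))
    cv2.imwrite(n,im)
rect(T,65,435,-295,"pics/r1.png",80,3.6)
rect(S,65,435,-295,"pics/r2.png",80,3.6)
rect(T,214,442,-309,"pics/r3.png",50,5)
```

```text
(no output)
```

View pics/r1.png

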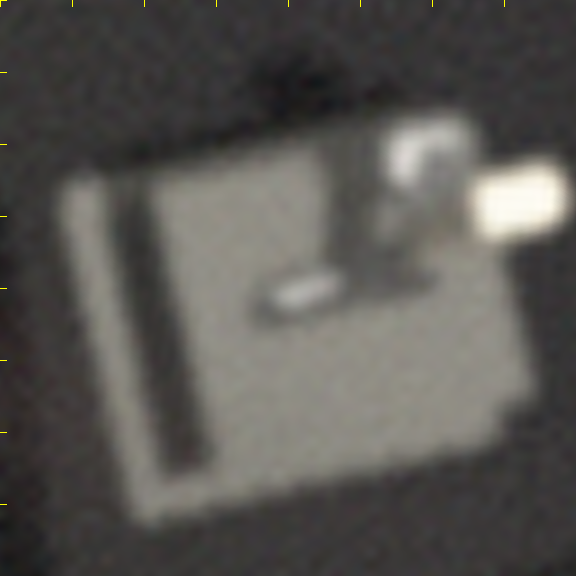

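View pics/r2.png

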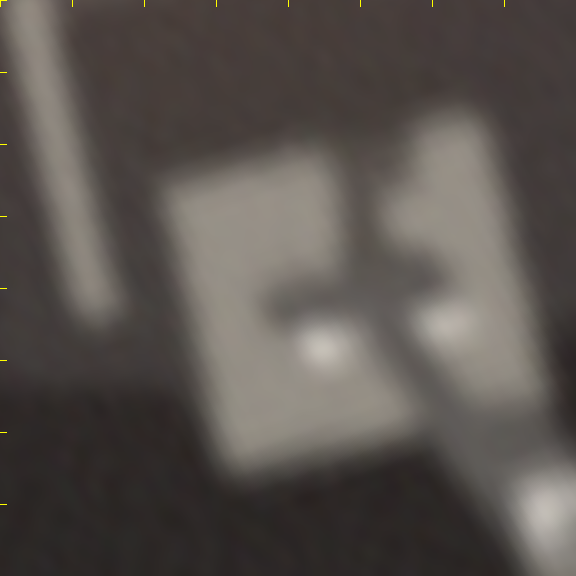

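View pics/r3.png

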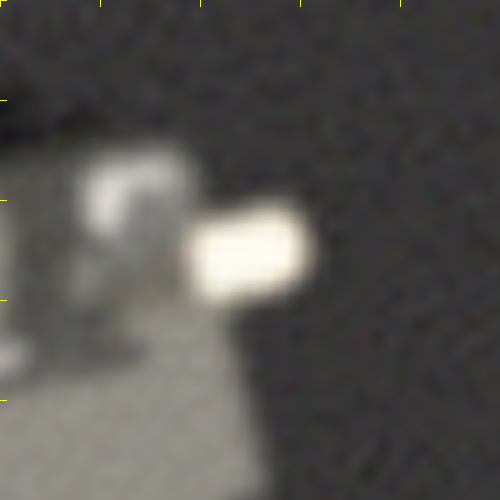

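servo_tool(
  offset=[
    [0,0,-40],
    [37,-18,0],
    [37,-18,0],
    [37,-18,0],
    [37,-18,0],
    [37,-18,0],
    [37,-18,0],
    [37,-18,0],
    [37,-18,0],
    [37,-16,0],
  ],
  twist=[0,0,0,0,0,0,0,0,0,0],
  hand=[100,100,100,100,100,100,100,100,100,100],
)

```text
clock: 1.1
tcp_pos: [430.8, -311.8, 264.2]
ee_rot: [-180.0, 0.0, 15.2]
wrist_force: [0.2, 0.2, -0.4]
width: 1.002
```

servo_tool(
  offset=[
    [0,0,0],
    [0,0,0],
    [0,0,0],
    [0,0,0],
    [0,0,0],
    [0,0,0],
    [0,0,0],
    [0,0,0],
    [0,0,0],
    [0,0,0],
  ],
  twist=[-0.149,-0.149,-0.149,-0.149,-0.149,-0.149,-0.149,-0.149,-0.149,-0.149],
  hand=[80,80,80,80,80,80,80,80,80,80],
)

```text
clock: 2.1
tcp_pos: [429.8, -313.2, 264.0]
ee_rot: [-180.0, -0.0, 100.9]
wrist_force: [-0.4, 0.7, -0.5]
width: 0.801
```

servo_tool(
  offset=[
    [0.6,4.5,0],
    [0,0,8],
    [0,0,10],
    [0,0,12],
    [0,0,12],
    [0,0,12],
    [0,0,10],
    [0,0,8],
    [0,0,0],
    [0,0,0],
  ],
  twist=[-0.05,0,0,0,0,0,0,0,0,0],
  hand=[80,80,80,80,80,80,80,80,80,80],
)

```text
clock: 3.1
tcp_pos: [434.5, -312.1, 192.5]
ee_rot: [180.0, 0.0, 103.4]
wrist_force: [-0.5, -0.6, 0.1]
width: 0.801
```

Run:
```python
from station import arm,cams
from h import *
f=cams.grab_frame("scene");g=cams.grab_frame("top")
a=cv2.resize(f["color"][100:190,120:220,::-1],(500,450),interpolation=cv2.INTER_CUBIC)
b=cv2.resize(g["color"][180:250,350:450,::-1],(500,350),interpolation=cv2.INTER_CUBIC)
b=cv2.copyMakeBorder(b,0,100,0,0,0)
cv2.imwrite("pics/g1.png",cv2.resize(np.hstack([a,b]),(800,360)))
print(arm.read_state()["tcp_pos"])
```

```text
[ 434.66836674 -312.33846432  193.04924359]
```

View pics/g1.png

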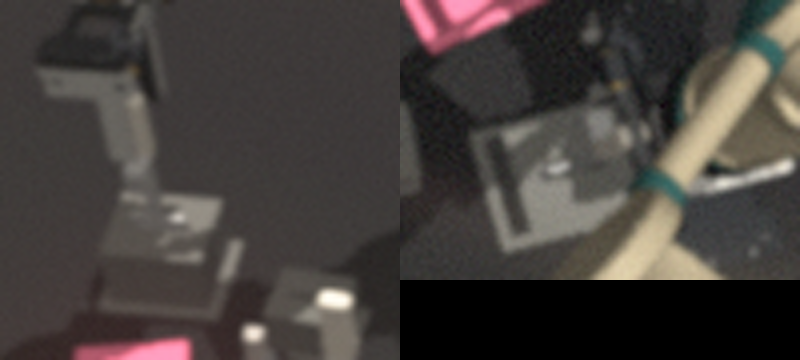

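The scene view (crop 130,100) shows the far-side finger covering the handle, with the shaft below it, so the handle is between the jaws. Closing.

servo_tool(
  offset=[
    [0,0,0],
    [0,0,0],
    [0,0,0],
    [0,0,0],
    [0,0,0],
    [0,0,0],
    [0,0,0],
    [0,0,0],
    [0,0,0],
    [0,0,0],
  ],
  twist=[0,0,0,0,0,0,0,0,0,0],
  hand=[60,45,35,28,22,18,14,10,5,5],
  squeeze=15,
)

```text
clock: 4.2
tcp_pos: [434.4, -312.0, 192.5]
ee_rot: [180.0, 0.0, 103.4]
wrist_force: [0.3, 0.2, 0.3]
width: 0.152
```

servo_tool(
  offset=[
    [0,0,0],
    [0,0,0],
    [0,0,0],
    [0,0,0],
    [0,0,0],
    [0,0,0],
    [0,0,0],
    [0,0,0],
    [0,0,0],
    [0,0,0],
  ],
  twist=[0,0,0,0,0,0,0,0,0,0],
  hand=[5,5,5,5,5,5,5,5,5,5],
  squeeze=25,
)

```text
clock: 5.2
tcp_pos: [434.4, -312.0, 192.5]
ee_rot: [180.0, 0.0, 103.4]
wrist_force: [0.5, 0.5, -0.7]
width: 0.148
```

servo_tool(
  offset=[
    [0,0,-3],
    [0,0,-6],
    [0,0,-10],
    [0,0,-13],
    [0,0,-15],
    [0,0,-15],
    [0,0,-15],
    [0,0,-12],
    [0,0,-8],
    [0,0,-3],
  ],
  twist=[0,0,0,0,0,0,0,0,0,0],
  hand=[5,5,5,5,5,5,5,5,5,5],
)

```text
clock: 6.2
tcp_pos: [434.5, -312.2, 293.5]
ee_rot: [180.0, 0.1, 103.4]
wrist_force: [0.3, -0.4, -2.7]
width: 0.148
```

Run:
```python
from station import arm,cams
from h import *
f=cams.grab_frame("scene");g=cams.grab_frame("top")
np.savez("pics/scene1.npz",**f);np.savez("pics/top1.npz",**g)
a=cv2.resize(f["color"][70:190,100:220,::-1],(550,550),interpolation=cv2.INTER_CUBIC)
cv2.imwrite("pics/g2.png",a)
s=arm.read_state();print(s["tcp_pos"],s["wrist_force"])
```

```text
[ 434.28624067 -312.02285772  292.67916512] [ 0.45272928  0.80368257 -3.25020914]
```

View pics/g2.png

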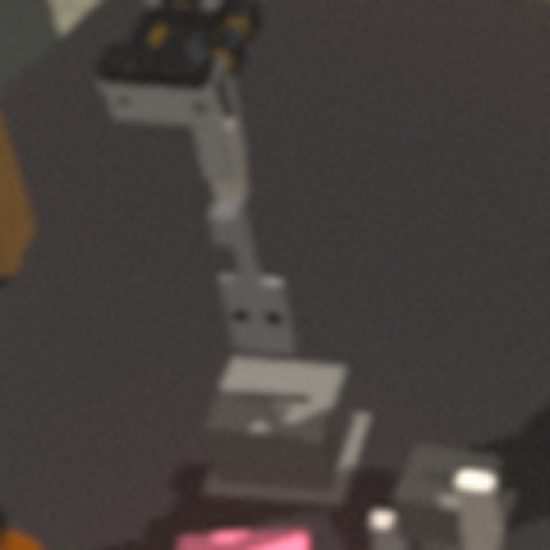

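Run:
```python
from h import *
S=C(np.load("pics/scene1.npz"));T=C(np.load("pics/top1.npz"))
a=np.radians(13.4);ux=np.array([np.cos(a),np.sin(a),0]);uy=np.array([-np.sin(a),np.cos(a),0])
P=np.array([434.4,-312,293-182.])
k=550/120
for n,q in dict(bl=(2,-23,0),br=(2,23,0),tl=(2,-23,70),tr=(2,23,70),hookT=(14,0,147),bill=(28,0,122),billR=(28,9,122),billL=(28,-9,122)).items():
    p=S.proj(P+ux*q[0]+uy*q[1]+np.array([0,0,q[2]]));t=T.proj(P+ux*q[0]+uy*q[1]+np.array([0,0,q[2]]))
    print(n,((p-[100,70]+.5)*k).round(0),t.round(1))
f=T.im[150:250,340:450,::-1];cv2.imwrite("pics/g3.png",cv2.resize(f,None,fx=5,fy=5,interpolation=cv2.INTER_CUBIC))
cv2.imwrite("pics/g4.png",cv2.resize(S.im[110:160,135:185,::-1],None,fx=11,fy=11,interpolation=cv2.INTER_CUBIC))
```

```text
bl [237. 353.] [405.  217.2]
br [297. 357.] [390.3 221. ]
tl [220. 280.] [413.1 214.3]
tr [282. 285.] [397.5 218.4]
hookT [228. 207.] [413.4 208.6]
bill [229. 249.] [408.6 204.9]
billR [242. 249.] [405.4 205.7]
billL [216. 248.] [411.8 204.1]
```

View pics/g4.png

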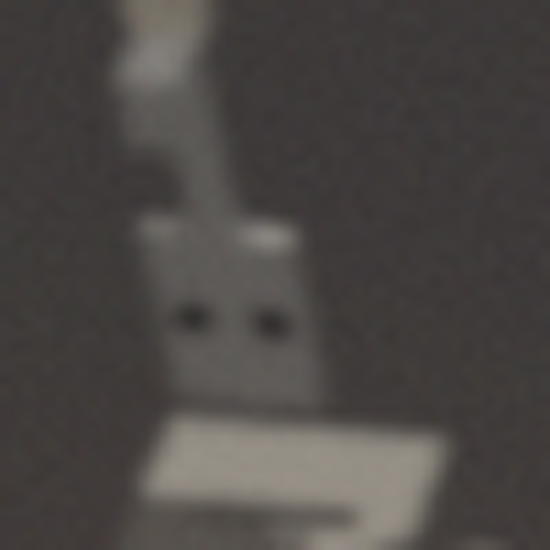

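servo_tool(
  offset=[
    [6,2.5,0],
    [13,5,0],
    [22,9,0],
    [22,9,0],
    [22,9,0],
    [22,9,0],
    [22,9,0],
    [22,9,0],
    [22,9,0],
    [22,9,0],
  ],
  twist=[0,0,0,0,0,0,0,0,0,0],
  hand=[5,5,5,5,5,5,5,5,5,5],
)

```text
clock: 7.3
tcp_pos: [465.8, -101.6, 292.0]
ee_rot: [-180.0, -0.1, 103.4]
wrist_force: [-0.4, -0.9, -2.8]
width: 0.147
```

servo_tool(
  offset=[
    [22,9,0],
    [22,9,0],
    [22,9,0],
    [22,9,0],
    [22,9,0],
    [22,9,0],
    [22,9,0],
    [22,9,0],
    [9,3.5,0],
    [5,1.5,0],
  ],
  twist=[0,0,0,0,0,0,0,0,0,0],
  hand=[5,5,5,5,5,5,5,5,5,5],
)

```text
clock: 8.3
tcp_pos: [496.6, 99.9, 292.1]
ee_rot: [-179.9, 0.0, 103.5]
wrist_force: [-1.1, -0.5, -1.8]
width: 0.149
```

servo_tool(
  offset=[
    [0,0,0],
    [0,0,0],
    [0,0,0],
    [0,0,0],
    [0,0,0],
    [0,0,0],
    [0,0,0],
    [0,0,0],
    [0,0,0],
    [0,0,0],
  ],
  twist=[0.02,0.03,0.027,0,0,0,0,0,0,0],
  hand=[5,5,5,5,5,5,5,5,5,5],
)

```text
clock: 9.3
tcp_pos: [497.3, 98.8, 292.4]
ee_rot: [180.0, 0.0, 99.0]
wrist_force: [-0.2, 0.6, -2.0]
width: 0.149
```

Run:
```python
from station import arm,cams
from h import *
f=cams.grab_frame("scene");g=cams.grab_frame("top")
np.savez("pics/scene2.npz",**f);np.savez("pics/top2.npz",**g)
cv2.imwrite("pics/k1.png",cv2.resize(f["color"][130:260,170:330,::-1],None,fx=5,fy=4.6,interpolation=cv2.INTER_CUBIC))
cv2.imwrite("pics/k2.png",cv2.resize(g["color"][120:220,200:340,::-1],None,fx=5,fy=5,interpolation=cv2.INTER_CUBIC))
s=arm.read_state();print(s["tcp_pos"],s["ee_rot"],s["wrist_force"])
```

```text
[497.26661882  98.8298204  292.43950883] [-1.79999276e+02  4.33622581e-03  9.89985234e+01] [ 0.51423012 -1.19527279 -2.5768072 ]
```

View pics/k1.png

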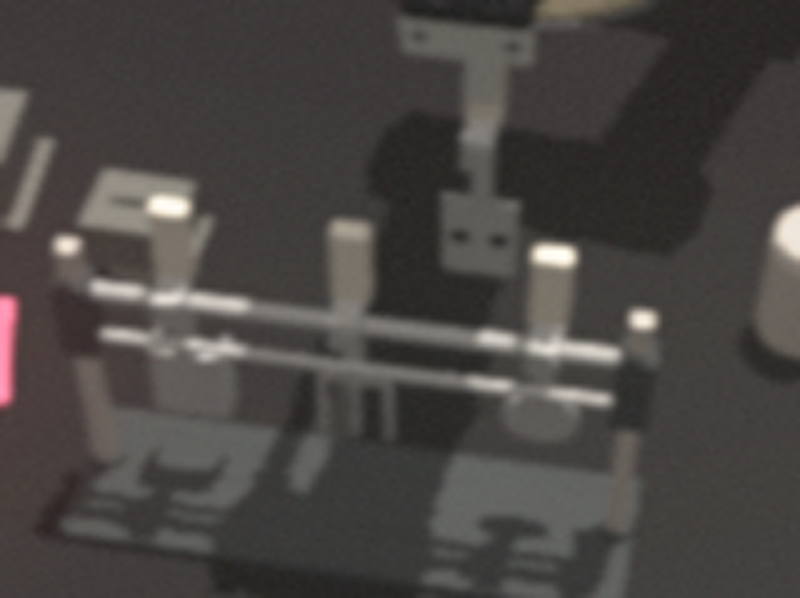

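View pics/k2.png

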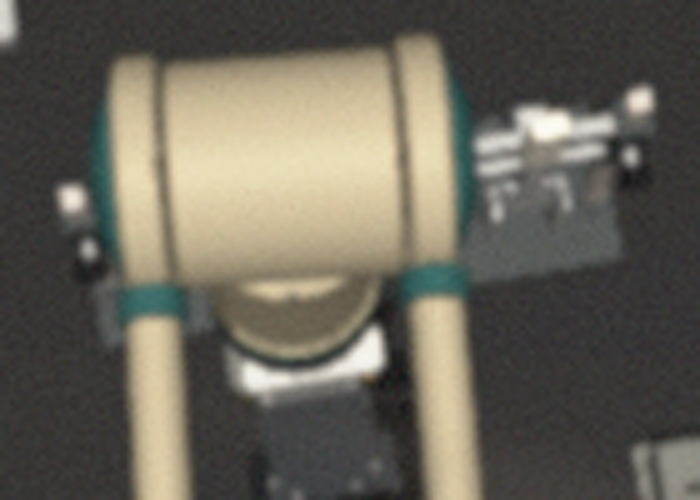

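Run:
```python
from h import *
S=C(np.load("pics/scene2.npz"))
a=np.radians(9);ux=np.array([np.cos(a),np.sin(a),0]);uy=np.array([-np.sin(a),np.cos(a),0])
P=np.array([497.3,98.8,292.4-182])
for n,q in dict(bl=(2,-23,0),br=(2,23,0),tl=(2,-23,70),tr=(2,23,70),hook=(14,0,147),bill=(28,0,122)).items():
    p=S.proj(P+ux*q[0]+uy*q[1]+np.array([0,0,q[2]]))
    print(n,((p-[170,130]+.5)*[5,4.6]).round(0))
cv2.imwrite("pics/k3.png",cv2.resize(S.im[145:195,245:295,::-1],None,fx=11,fy=11,interpolation=cv2.INTER_CUBIC))
# re-measure hL,hR,hM handle tops scene only at z=255.5
for p in((280.4,185),(239.5,179.4),(203.1,174.4)):
    b,n=S.blob(p,130,6);print(b.round(2),n,S.plane(b,255.5).round(1))
```

```text
bl [443. 270.]
br [516. 279.]
tl [445. 198.]
tr [520. 207.]
hook [482. 130.]
bill [477. 174.]
[280.38 185.08] 43 [598.5 171.  255.5]
[239.48 179.67] 14 [616.6  59.4 255.5]
[202.8  174.02] 76 [630.3 -43.9 255.5]
```

View pics/k3.png

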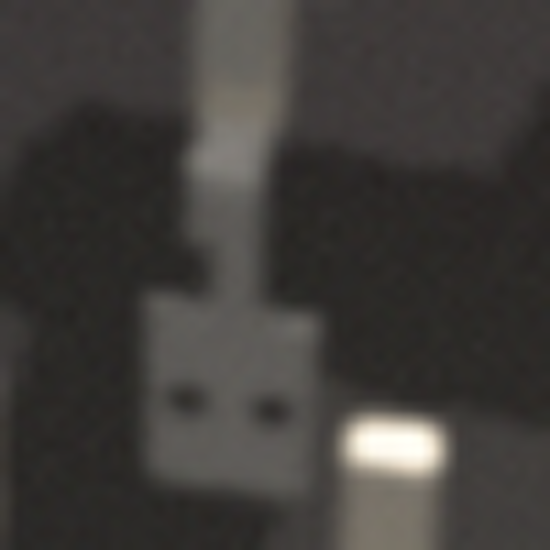

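servo_tool(
  offset=[
    [0.3,4,0],
    [0,9,0],
    [0,14,0],
    [0,16,0],
    [0,16,0],
    [0,16,0],
    [0,14,0],
    [0,11,0],
    [0,7,0],
    [0,3,0],
  ],
  twist=[0,0,0,0,0,0,0,0,0,0],
  hand=[5,5,5,5,5,5,5,5,5,5],
)

```text
clock: 10.4
tcp_pos: [606.8, 116.4, 292.0]
ee_rot: [-180.0, 0.0, 99.0]
wrist_force: [-0.3, -0.1, -2.7]
width: 0.144
```

servo_tool(
  offset=[
    [0,0,2],
    [0,0,4],
    [0,0,6],
    [0,0,6],
    [0,0,5],
    [0,0,3],
    [0,0,1],
    [0,0,0],
    [0,0,0],
    [0,0,0],
  ],
  twist=[0,0,0,0,0,0,0,0,0,0],
  hand=[5,5,5,5,5,5,5,5,5,5],
)

```text
clock: 11.4
tcp_pos: [606.1, 116.3, 265.7]
ee_rot: [180.0, 0.0, 99.0]
wrist_force: [-1.0, 0.7, -2.7]
width: 0.143
```

Run:
```python
from station import arm,cams
from h import *
f=cams.grab_frame("scene")
np.savez("pics/scene3.npz",**f)
cv2.imwrite("pics/m1.png",cv2.resize(f["color"][150:230,220:310,::-1],None,fx=7,fy=7,interpolation=cv2.INTER_CUBIC))
s=arm.read_state();print(s["tcp_pos"],s["ee_rot"],s["wrist_force"])
S=C(f)
a=np.radians(9);ux=np.array([np.cos(a),np.sin(a),0]);uy=np.array([-np.sin(a),np.cos(a),0])
P=s["tcp_pos"]-[0,0,182]
for n,q in dict(bl=(2,-23,0),br=(2,23,0),tl=(2,-23,70),tr=(2,23,70),hookTf=(28,0,147),billL=(28,-9,122),billR=(28,9,122)).items():
    p=S.proj(P+ux*q[0]+uy*q[1]+np.array([0,0,q[2]]))
    print(n,((p-[220,150]+.5)*7).round(0))
for yr in(20,54,90): # expected rail top line
    print("rail",((S.proj(np.array([628.3,65.1,190.5])+uy*yr)-[220,150]+.5)*7).round(0),"hM/hL top")
```

```text
[606.01412853 116.30400957 265.68761431] [1.79974239e+02 5.96996494e-03 9.89942704e+01] [ 0.59298911 -0.32744253 -2.05204172]
bl [227. 497.]
br [332. 513.]
tl [227. 393.]
tr [336. 408.]
hookTf [273. 323.]
billL [250. 362.]
billR [295. 368.]
rail [195. 352.] hM/hL top
rail [278. 364.] hM/hL top
rail [366. 376.] hM/hL top
```

View pics/m1.png

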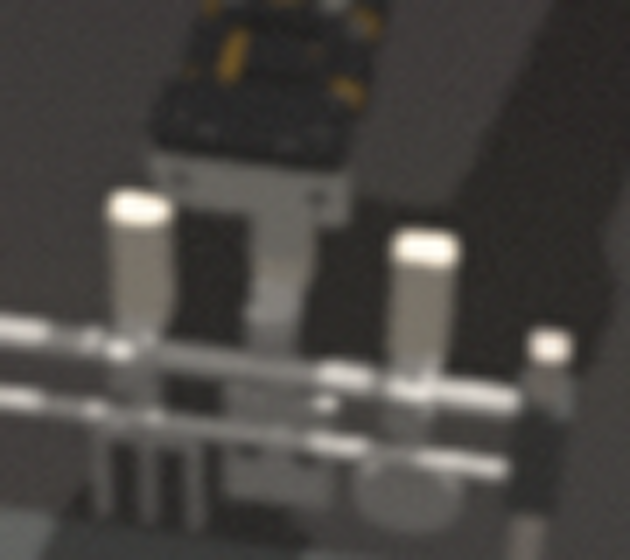

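servo_tool(
  offset=[
    [0,0,2],
    [0,0,2],
    [0,0,2],
    [0,0,2],
    [0,0,1.5],
    [0,0,1],
    [0,0,1],
    [0,0,0.5],
    [0,0,0.5],
    [0,0,0.5],
  ],
  twist=[0,0,0,0,0,0,0,0,0,0],
  hand=[5,5,5,5,5,5,5,5,5,5],
)

```text
clock: 12.45
tcp_pos: [605.9, 116.3, 252.5]
ee_rot: [180.0, 0.0, 99.0]
wrist_force: [-0.5, -1.1, -2.8]
width: 0.151
```

servo_tool(
  offset=[
    [0,0,0.5],
    [0,0,0.5],
    [0,0,0.5],
    [0,0,0.5],
    [0,0,0.5],
    [0,0,0.5],
    [0,0,0.5],
    [0,0,0.5],
    [0,0,0],
    [0,0,0],
  ],
  twist=[0,0,0,0,0,0,0,0,0,0],
  hand=[5,5,5,5,5,5,5,5,5,5],
)

```text
clock: 13.45
tcp_pos: [605.9, 116.3, 248.4]
ee_rot: [-180.0, 0.0, 99.0]
wrist_force: [-0.3, -0.3, -2.5]
width: 0.143
```

servo_tool(
  offset=[
    [0,0,0.5],
    [0,0,0.5],
    [0,0,0.5],
    [0,0,0.5],
    [0,0,0.5],
    [0,0,0.5],
    [0,0,0.5],
    [0,0,0.5],
    [0,0,0.5],
    [0,0,0],
  ],
  twist=[0,0,0,0,0,0,0,0,0,0],
  hand=[5,5,5,5,5,5,5,5,5,5],
)

```text
clock: 14.45
tcp_pos: [605.8, 116.3, 243.9]
ee_rot: [-180.0, 0.0, 99.0]
wrist_force: [-0.4, -0.1, -2.0]
width: 0.145
```

Run:
```python
from station import arm,cams
from h import *
f=cams.grab_frame("scene")
cv2.imwrite("pics/m2.png",cv2.resize(f["color"][170:230,230:310,::-1],None,fx=9,fy=9,interpolation=cv2.INTER_CUBIC))
print(np.mean([arm.read_state()["wrist_force"] for _ in range(3)],0))
```

```text
[-0.15705666  0.4565954  -2.01394359]
```

View pics/m2.png

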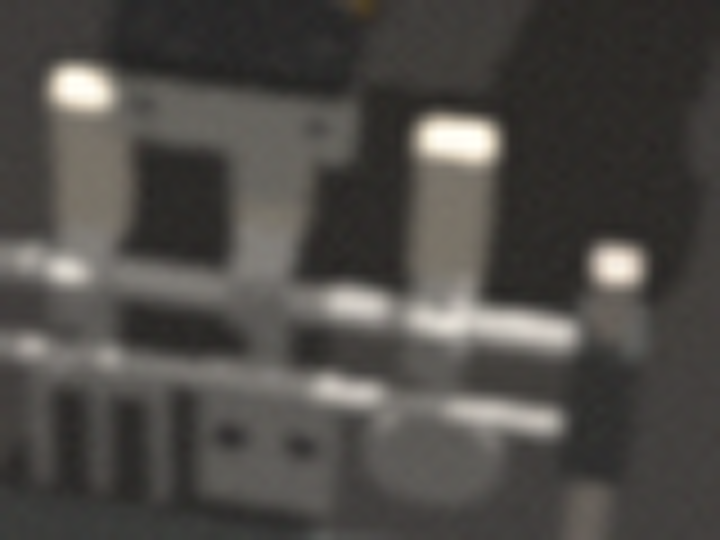

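The hook (crop 262,290) now covers the rail from behind, so the bill has dropped past it. About 9–11 mm is free on each side of the blade. I'll keep feeling downward.

servo_tool(
  offset=[
    [0,0,0.7],
    [0,0,0.7],
    [0,0,0.7],
    [0,0,0.7],
    [0,0,0.7],
    [0,0,0.7],
    [0,0,0.5],
    [0,0,0.5],
    [0,0,0.5],
    [0,0,0],
  ],
  twist=[0,0,0,0,0,0,0,0,0,0],
  hand=[5,5,5,5,5,5,5,5,5,5],
)

```text
clock: 15.5
tcp_pos: [605.9, 116.3, 238.1]
ee_rot: [-180.0, 0.0, 99.0]
wrist_force: [-0.2, 0.1, -1.9]
width: 0.146
```

servo_tool(
  offset=[
    [0,0,0.4],
    [0,0,0.4],
    [0,0,0.4],
    [0,0,0.4],
    [0,0,0.4],
    [0,0,0],
    [0,0,0],
    [0,0,0],
    [0,0,0],
    [0,0,0],
  ],
  twist=[0,0,0,0,0,0,0,0,0,0],
  hand=[5,5,5,5,5,5,5,5,5,5],
)

```text
clock: 16.5
tcp_pos: [605.9, 116.3, 236.3]
ee_rot: [180.0, 0.0, 99.0]
wrist_force: [0.5, 0.0, -1.8]
width: 0.147
```

servo_tool(
  offset=[
    [0,0,0.3],
    [0,0,0.3],
    [0,0,0.3],
    [0,0,0.3],
    [0,0,0.3],
    [0,0,0],
    [0,0,0],
    [0,0,0],
    [0,0,0],
    [0,0,0],
  ],
  twist=[0,0,0,0,0,0,0,0,0,0],
  hand=[5,5,5,5,5,5,5,5,5,5],
)

```text
clock: 17.5
tcp_pos: [605.9, 116.3, 234.7]
ee_rot: [-180.0, 0.0, 99.0]
wrist_force: [0.0, -0.1, -2.6]
width: 0.146
```

servo_tool(
  offset=[
    [0,0,0.3],
    [0,0,0.3],
    [0,0,0.3],
    [0,0,0.3],
    [0,0,0],
    [0,0,0],
    [0,0,0],
    [0,0,0],
    [0,0,0],
    [0,0,0],
  ],
  twist=[0,0,0,0,0,0,0,0,0,0],
  hand=[5,5,5,5,5,5,5,5,5,5],
)

```text
clock: 18.5
tcp_pos: [605.9, 116.3, 233.8]
ee_rot: [180.0, 0.0, 99.0]
wrist_force: [-1.1, 0.4, 1.6]
width: 0.149
```

Run:
```python
from station import arm,cams
from h import *
f=cams.grab_frame("scene")
cv2.imwrite("pics/m3.png",cv2.resize(f["color"][170:230,230:310,::-1],None,fx=9,fy=9,interpolation=cv2.INTER_CUBIC))
s=arm.read_state();print(s["wrist_force"],s["ft_torque"],s["tcp_pos"])
```

```text
[-1.47021917  0.06133283  1.12185558] [-0.0553593   0.14659599 -0.07887271] [605.88777376 116.27084538 233.782687  ]
```

View pics/m3.png

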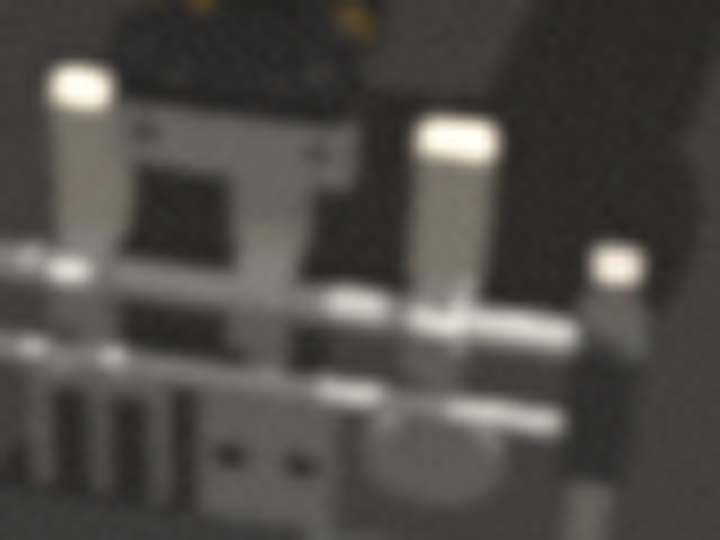

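Fz went from about −2.3 to +1.3 N, so the rail carries the paddle plus about 1 N of press. The hook height matches its neighbours. Now I'll release slowly.

servo_tool(
  offset=[
    [0,0,0],
    [0,0,0],
    [0,0,0],
    [0,0,0],
    [0,0,0],
    [0,0,0],
    [0,0,0],
    [0,0,0],
    [0,0,0],
    [0,0,0],
  ],
  twist=[0,0,0,0,0,0,0,0,0,0],
  hand=[10,13,14,15,16,17,18,20,23,26],
  squeeze=6,
)

```text
clock: 19.55
tcp_pos: [605.9, 116.3, 233.5]
ee_rot: [180.0, 0.0, 99.0]
wrist_force: [-0.4, -0.1, 0.1]
width: 0.255
```

servo_tool(
  offset=[
    [0,0,0],
    [0,0,0],
    [0,0,0],
    [0,0,0],
    [0,0,0],
    [0,0,0],
    [0,0,0],
    [0,0,0],
    [0,0,0],
    [0,0,0],
  ],
  twist=[0,0,0,0,0,0,0,0,0,0],
  hand=[30,34,38,42,46,50,50,50,50,50],
)

```text
clock: 20.55
tcp_pos: [605.9, 116.3, 233.6]
ee_rot: [180.0, 0.0, 99.0]
wrist_force: [-0.1, 0.3, 0.2]
width: 0.503
```

Run:
```python
from station import arm,cams
from h import *
f=cams.grab_frame("scene")
cv2.imwrite("pics/m4.png",cv2.resize(f["color"][170:230,230:310,::-1],None,fx=9,fy=9,interpolation=cv2.INTER_CUBIC))
s=arm.read_state();print(s["wrist_force"],s["ft_torque"],s["tcp_pos"],s["clock"])
```

```text
[ 0.31739803 -0.01513309 -0.41958804] [-0.01896979 -0.10615994 -0.10522986] [605.85575877 116.27248143 233.54668707] 20.6
```

View pics/m4.png

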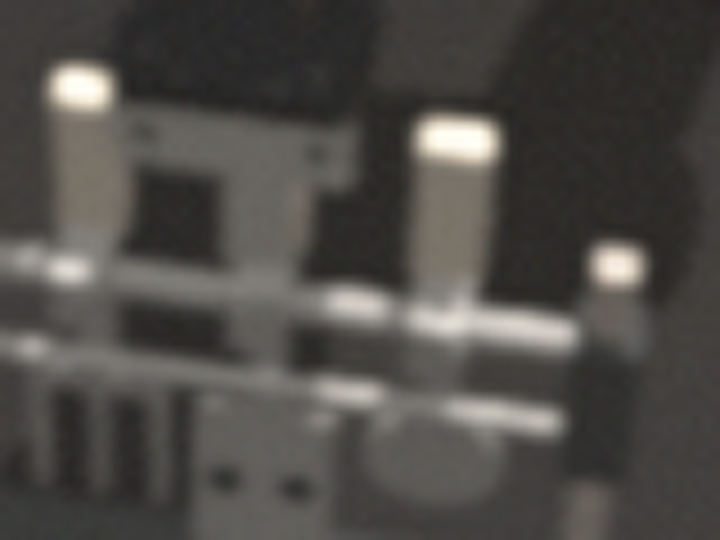

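servo_tool(
  offset=[
    [0,0,-1],
    [0,0,-3],
    [0,0,-5],
    [0,0,-7],
    [0,0,-8],
    [0,0,-10],
    [0,0,-12],
    [0,0,-14],
    [0,0,-20],
    [0,0,-20],
  ],
  twist=[0,0,0,0,0,0,0,0,0,0],
  hand=[50,50,50,50,50,50,50,50,50,50],
)

```text
clock: 21.6
tcp_pos: [605.8, 116.3, 335.1]
ee_rot: [180.0, 0.0, 99.0]
wrist_force: [-0.4, -0.1, 0.6]
width: 0.503
```

servo_tool(
  offset=[
    [0,-10,-10],
    [0,-20,0],
    [0,-30,0],
    [0,-30,0],
    [0,-30,0],
    [0,-30,0],
    [0,-30,0],
    [0,-20,0],
    [0,-10,0],
    [0,0,0],
  ],
  twist=[0,0,0,0,0,0,0,0,0,0],
  hand=[50,50,50,50,50,50,50,50,50,50],
)

```text
clock: 22.6
tcp_pos: [397.2, 83.4, 344.1]
ee_rot: [179.9, 0.0, 99.0]
wrist_force: [1.0, -0.1, 0.1]
width: 0.501
```

Run:
```python
from station import arm,cams
from h import *
f=cams.grab_frame("scene");g=cams.grab_frame("top")
np.savez("pics/scene5.npz",**f);np.savez("pics/top5.npz",**g)
a=cv2.resize(f["color"][165:235,175:310,::-1],(800,415),interpolation=cv2.INTER_CUBIC)
cv2.imwrite("pics/n1.png",a)
cv2.imwrite("pics/n2.png",cv2.resize(g["color"][130:200,205:335,::-1],(780,420),interpolation=cv2.INTER_CUBIC))
s=arm.read_state();print(s["wrist_force"],s["tcp_pos"],s["clock"])
```

```text
[0.13781906 0.12095536 0.01324446] [399.0233744   83.48879195 343.74405886] 22.7
```

View pics/n1.png

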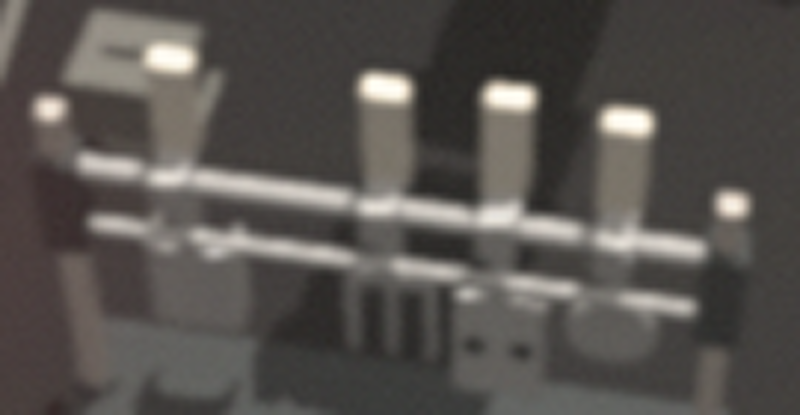

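View pics/n2.png

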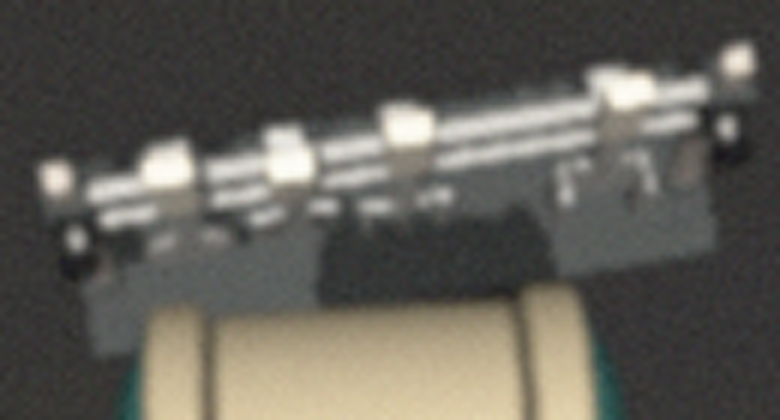

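Run:
```python
from h import *
T=C(np.load("pics/top5.npz"));S=C(np.load("pics/scene5.npz"))
for n,a,b in(("hL",(231.8,158),(280.4,185)),("hM",(272.7,151),(239.5,179.4)),("hR",(309.4,144.7),(203.1,174.4)),("pad",(205+290/6,130+168/6),(175+510/5.926,165+97/5.926))):
    pa,_=T.blob(a,200,6);pb,_=S.blob(b,200,6);X,e=tri(T,pa,S,pb)
    d=X[:2]-[628.3,65.1];c,s=np.cos(np.radians(9.03)),np.sin(np.radians(9.03))
    print(n,X.round(1),"rack x,y",round(c*d[0]+s*d[1],1),round(-s*d[0]+c*d[1],1))
```

```text
hL [597.4 172.  255. ] rack x,y -13.8 110.4
hM [614.9  60.1 255.2] rack x,y -14.0 -2.8
hR [630.9 -40.7 255.8] rack x,y -14.1 -104.9
pad [600.9 116.2 255.1] rack x,y -19.0 54.8
```

```bash
python3 -c "
from station import arm
print(arm.job_done(),arm.read_state()['clock'])"
```

```text
the job is handed in; nothing more can be done
the job is handed in; nothing more can be done
```

The paddle is hanging by its hook on the rail, in the wider gap between the middle and left tools, and the job was handed in at about 22.7 s of the 48 s limit. No verdict was reported.

- **Picking up:** I took it from the larger grey caddy, gripping the handle front to back. The pink caddy and the small empty grey one were left alone.
- **Feeling for the rail:** I lowered it in steps down to 0.3 mm. At a tool height of about 234 mm the vertical force went from about −2.3 N to +1.3 N, which puts the rail's top near 191 mm. Then I opened the fingers slowly and backed away.

Last checks:
- **Paddle position:** its handle top is at 255.1 mm, level with the other tools (255.0 to 255.8 mm), and it sits at rack y of about 55 mm.
- **Neighbouring tools:** the three hanging tools are within about 0.5 mm of where they started.
- **Lean:** the paddle's top is about 5 mm nearer the robot than the other tools' tops. That is roughly 0.07 rad, as expected with the shaft resting on the lower bar, and under the 0.12 rad limit.
- **Robot:** the wrist force reads close to zero and the arm is clear of everything.
- **Not measured:** I did not re-measure the jar, bottle and can after the move, but the planned path kept clear of them. I also did not measure whether the paddle was fully still before handing in.

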